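# Lengthen the sampling dipper's telescopic pole by one hole

### The arm

A 6-joint arm with a two-finger parallel gripper is mounted at the origin on the work surface. World frame = base frame: x ahead of the robot, y to its left, z up, the work surface at z = 0. Lengths are in m, angles in rad, forces in N, time in s.
With the tool pointing down it reaches from about 0.35 to 0.95 m from the base axis. Payload 17.4 kg.
Tool frame: the origin (TCP) lies on the centre line of the jaws, within the pads' length; the fingertips stand 11 mm ahead of it and the grasp point (between the pads) lies 8 mm behind it; y points along the fingers, z is the direction in which the jaws open and shut, and the axes are right-handed (so a half turn about y gives the same grasp; the last joint's range is limited). The gripper opens to 93 mm and grips with 3 to 60 N. Pads are 15 mm wide; open, the fingers measure 128 mm over their backs; the gripper's body (75 mm by 188 mm) begins 65 mm behind the grasp point.
Start: joints at [-1.255, 0.116, 1.442, -0, 1.584, -0.038], TCP at [0.234, -0.633, 0.23] pointing down, gripper open.
Joint ranges: [-2.83, 2.83], [-0.83, 2.19], [0.07, 2.5], [-1.14, 4.28], [0.01, 3], [-2.97, 2.97]. Speed limits (rad/s): [1.89, 1.89, 2.22, 3.14, 3.14, 3.14].

### API

Orientations are given as a unit quaternion [w, x, y, z].
In Python, from rig import get_obs, get_image, job_done gives the robot as it stands.
- The arm moves only by the tool carry_out, never from a script. Its argument "moves" is a list of rows, each an object with "translation": the shift along the tool's x, y, z in units of 0.02 m (1.0 is 0.02 m), a list of three; "angular": the turn, a rotation vector about the tool's x, y, z in units of 60 degrees (1.0 is 60 degrees), a list of three; "fingers": the closure, from 0 (fully open) to 1 (shut). In form: [{"translation": [dx, dy, dz], "angular": [ax, ay, az], "fingers": fingers}, ...]. A call has 1 to 8 rows; each row shifts and turns the commanded pose from where the row before left it, along the tool's axes as they then stand; what a row does not reach is not made up. A row lasts 1/10 s, in which the tool goes at most 50 mm and 8.59 degrees, less where a joint would pass 70% of its speed; a pose out of reach is approached as far as the arm can. A call with a number of a shift or a turn outside -1 to 1 is refused whole. A call with a gripper value outside its range is refused whole. The fingers move at their own pace and stop on an object; "force" is the grip in N (left out, the last holds). Time passes only in rows, so rows that do not move let the fingers close. It gives the time, the measured TCP pose, the force and the opening at its end, in the units of the state.
- get_obs(): the state, without advancing time (a new reading comes with each control period).
- get_image(name): name is "scene" or "side" or "wrist"; returns a dict with "image" (400x640x3 uint8, red, green, blue), "fovy" (degrees; the focal length in pixels is half the picture's height over the tangent of half this angle, whatever the lens; pixels are square), "cx", "cy" (the principal point, pixels), "extrinsics" (4x4, takes a point from world to camera coordinates). Camera axes: x right, y down, z forward; pixel columns grow to the right and rows downward; lengths in m; the calibration is good to about 2 mm. A picture is of the moment at which its call begins. There is no depth.
- job_done(): hands the job in, once; it reports no verdict.
The state is a dict: "time_s": time; "joints": joint angles; "dq": joint speeds; "effort": joint torques, N m; "tcp_pos": TCP position; "ee_rot": TCP orientation; "wrist_force": force on the tool from outside, world axes, zero at the start; "ft_torque": the same for the moment, N m; "opening": opening from 0.0 (shut) to 1.0 (fully open).
Only numpy, scipy, OpenCV 4.12 (cv2) and the standard library are available. Lean on these libraries where they do the work, as an engineer would, in place of code of your own. Each camera call takes 0.05 s, during which the arm holds its last target. There are 200 camera calls.

### The job

The telescopic pole of the water-sampling dipper is held in its bench cradle. Make it one hole longer: press the spring button flush and slide the outer tube with the cup away from the clamp until the button pops fully out of the next hole. Then let go, and leave the scale, mug and jar as they are.

Things in the scene. Friction and masses are not known exactly. Their poses are not given: they have to be found in the camera images.
- stand: Fixed grey bench cradle, base plate 400 x 90 x 12 mm. Origin on the table under the button. The pole's axis is level, 100 mm up, along this frame's x: clamp at x = -150 mm (top 143 mm high), dipper cup at the +x end. The pole's dark 30 mm square inner tube is clamped and never moves. Low saddle under the pole at x = +100 mm (top 81 mm high, 50 mm wide).
- button_face (a point): Outermost point of the spring button: a steel pin, 12 mm diameter, round end, 100 mm high, on the pole's -y side (cradle frame x = 0, y = -25 mm when out; it is pressed towards +y). It sits in the fixed inner tube, so it does not travel along the pole. When out it stands 7 mm proud of the outer tube's side face.
- button (a joint): Travel of the button into the tube, m: 0 fully out, 0.007 flush with the outer tube's face, about 0.0095 when it rides under the tube's wall between holes, 0.0115 at its stop. Spring force 3 N when out, about 5 N when in.
- sleeve (a joint): Slide of the outer tube along the cradle's +x (away from the clamp: longer pole), m. 0: button in the middle hole, as at the start; +0.050: in the next hole, pole longer; -0.050: in the hole for a shorter pole; end stops at +-0.054. Rubs with about 2 N. With the button out it is locked with 1.5 mm of play and cannot be forced.
- tube_middle (a point): Centre of the aluminium outer tube's length and section, on the pole axis 100 mm high; travels with it. Tube 36 mm square, 210 mm long, wall 2.5 mm, three 15 mm holes 50 mm apart in its -y face, steel cup (76 mm wide) at its +x end. A pinch across it at the button (43 mm over the button) presses the button flush and grips the tube; moved on, the round button slips under the hole's edge.
- empty_hole (a point): Centre of the mouth of the empty hole that the button must pop out of, in the outer tube's side face, 50 mm from the button towards the clamp at the start; it travels with the outer tube.
- scale: White bench scale, 200 x 160 x 29 mm, loose. Origin at the centre of its underside.
- mug: White mug, 80 mm diameter, 90 mm high, loose. Origin at the centre of its underside.
- jar: Glass jar with a black lid, 68 mm diameter, 90 mm high, loose. Origin at the centre of its underside.

How it is judged:
By the outcome, as a careful person would: the job done as asked, in the order asked, and still so for the second after the job is handed in, with the robot touching nothing.
It also fails if it takes over 35 s, if anything falls off the work surface, if the arm or the gripper's body presses on something with over 40 N, if the wrist force passes 120 N, or if a joint passes its speed limit or range.

## Working session

There is one attempt and no reset: what is moved stays moved. The work goes in short steps, Python scripts to look and compute and a tool call to move; the robot and the scene stay as the last step left them, time stands still between calls to the robot, and variables do not carry over. Pictures are saved under pics/ and viewed, about 8 in all and at most 12, crops included, and the job is handed in when it is done.

Besides the shell and the picture viewer there is one more tool, called after "Request:" by a JSON object that holds its "api" and its "payload", one argument or row to a line. carry_out: Moves the arm, as the interface text tells. Shifts and turns lie within -1 to 1; 1 stands for 0.02 m of shift or 60 degrees of turn. Its arguments: {"type":"object","properties":{"moves":{"type":"array","items":{"type":"object","properties":{"translation":{"type":"array","items":{"type":"number"}},"angular":{"type":"array","items":{"type":"number"}},"fingers":{"type":"number"}}}},"force":{"type":"number"}},"required":["moves"]}

```bash
mkdir -p pics
cat > h.py <<'E'
import numpy as np, cv2
from rig import *
def snap(n,f):
    d=get_image(n); cv2.imwrite('pics/'+f+'.png',cv2.cvtColor(d['image'],cv2.COLOR_RGB2BGR))
    np.savez('pics/'+f+'.npz',**{k:np.array(v) for k,v in d.items()})
def cam(f):
    d=np.load('pics/'+f+'.npz'); fl=200/np.tan(np.radians(d['fovy'])/2)
    return fl,d['cx'],d['cy'],d['extrinsics']
def onz(f,u,v,z):
    fl,cx,cy,E=cam(f); R=E[:3,:3]; c=-R.T@E[:3,3]; r=R.T@np.array([(u-cx)/fl,(v-cy)/fl,1]); return c+r*(z-c[2])/r[2]
def proj(f,p):
    fl,cx,cy,E=cam(f); q=E[:3,:3]@np.array(p)+E[:3,3]; return np.round([fl*q[0]/q[2]+cx,fl*q[1]/q[2]+cy],1)
E
python3 - <<'E'
from h import *
snap('scene','a');snap('side','b')
im=np.vstack
print({k:np.round(v,3) for k,v in get_obs().items()})
for f in 'ab': fl,cx,cy,E=cam(f); print(fl,cx,cy,-E[:3,:3].T@E[:3,3],E[:3,:3].round(2).tolist())
E
```

```text
{'time_s': np.float64(0.1), 'joints': array([-1.255,  0.116,  1.442,  0.   ,  1.584, -0.038]), 'dq': array([-0.001, -0.003, -0.003, -0.001, -0.001,  0.   ]), 'effort': array([ 2.0000e-03, -7.2289e+01, -6.2386e+01,  7.8000e-02,  2.3000e-02,
       -0.0000e+00]), 'tcp_pos': array([ 0.234, -0.633,  0.229]), 'ee_rot': array([ 0.124, -0.124,  0.696, -0.696]), 'wrist_force': array([ 0.099, -0.652, -0.17 ]), 'ft_torque': array([ 0.02 ,  0.004, -0.021]), 'opening': np.float64(0.998)}
517.1550062851941 325.7832601409979 209.85766817012708 [1.09971124 0.75883471 0.80858255] [[-0.87, 0.5, 0.0], [0.31, 0.54, -0.78], [-0.39, -0.68, -0.62]]
445.3345727197287 314.00043326373924 199.5096040308256 [0.434552   0.77149086 0.73004379] [[-0.97, -0.24, 0.02], [-0.16, 0.6, -0.79], [0.18, -0.77, -0.62]]
```

View pics/a.png

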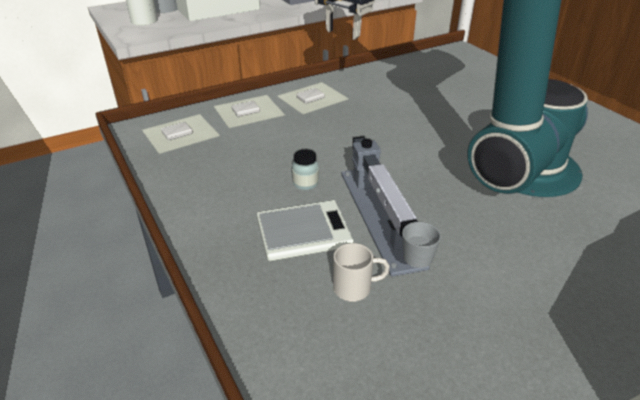

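View pics/b.png

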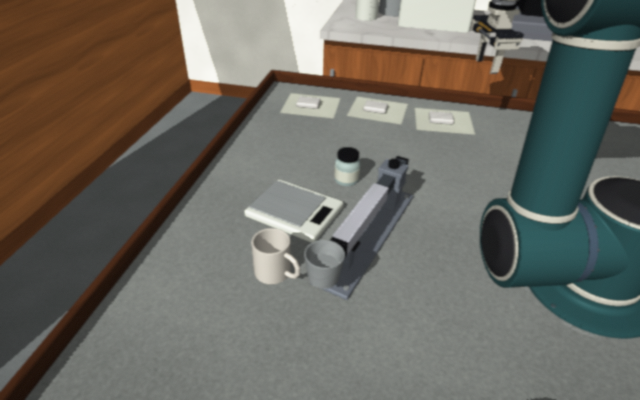

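Run:
```python
import cv2,numpy as np
a=cv2.imread('pics/a.png')[125:305,250:450];b=cv2.imread('pics/b.png')[140:310,230:430]
a=cv2.resize(a,None,fx=3,fy=3,interpolation=cv2.INTER_CUBIC);b=cv2.resize(b,None,fx=3,fy=3,interpolation=cv2.INTER_CUBIC)
cv2.imwrite('pics/c.png',a);cv2.imwrite('pics/d.png',b)
```

```text
(no output)
```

View pics/c.png

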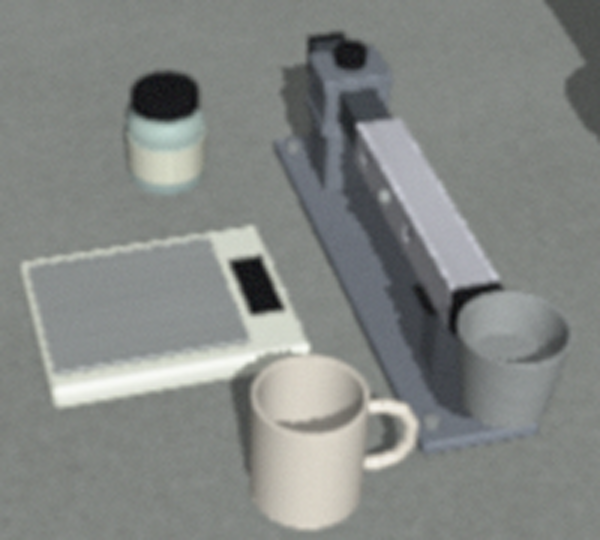

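View pics/d.png

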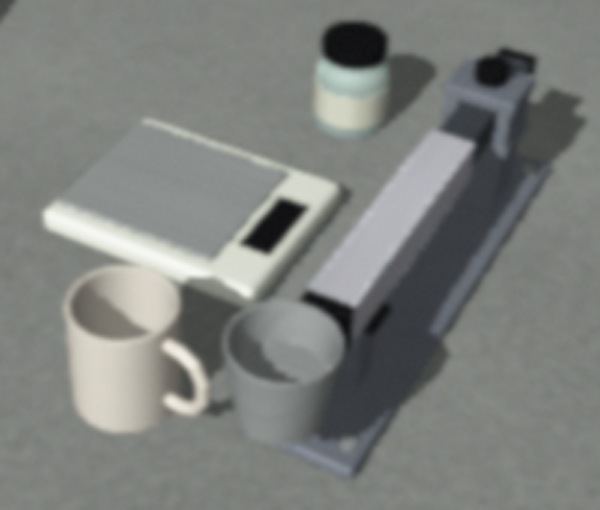

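```bash
cat > fit.py <<'E'
from h import *
from scipy.optimize import least_squares
C=lambda u,v:(250+u/3-1/3,125+v/3-1/3); D=lambda u,v:(230+u/3-1/3,140+v/3-1/3)
t=.018
obs=[('a',C(358,124),(-.105,-t,.118),'m'),('a',C(402,119),(-.105,t,.118),'m'),('a',C(447,290),(.105,-t,.118),'m'),('a',C(497,276),(.105,t,.118),'m'),
('b',D(438,131),(-.105,-t,.118),'m'),('b',D(476,144),(-.105,t,.118),'m'),('b',D(308,291),(.105,-t,.118),'m'),('b',D(357,304),(.105,t,.118),'m'),
('a',C(276,145),(-.2,-.045,.012),'p'),('a',C(424,443),(.2,-.045,.012),'p'),('a',C(537,426),(.2,.045,.012),'p'),('b',D(355,465),(.2,.045,.012),'p'),('b',D(550,165),(-.2,.045,.012),'p'),
('a',C(383,196),(0,-.023,.1),''),('a',C(406,235),(.05,-.018,.1),''),('a',C(361,160),(-.05,-.018,.1),'')]
def W(q,s,k):
    x=s[0]+(q[3] if k=='m' else q[4] if k=='p' else 0); c,n=np.cos(q[2]),np.sin(q[2])
    return [q[0]+c*x-n*s[1],q[1]+n*x+c*s[1],s[2]]
def res(q): return np.concatenate([proj(f,W(q,s,k))-uv for f,uv,s,k in obs])
q0=[*onz('a',*C(385,196),.1)[:2],2,0,0]
r=least_squares(res,q0,x_scale=.01,diff_step=1e-3,loss='soft_l1')
if __name__=='__main__':
    print(q0,r.x.round(4));print(res(r.x).reshape(-1,2).round(1).tolist())
    for n,u,v in(('jartop',C(166,92),.09),('mugtop',C(310,390),.09)): print(n,onz('a',*u,v))
    print('scale',[onz('a',*C(*p),.029).round(3).tolist() for p in((22,262),(255,228),(308,345),(55,395))])
    print('mug handle',onz('a',*C(416,430),.05))
E
sed -i 's/return np.round(\(.*\),1)/return np.array(\1)/' h.py; python3 fit.py
```

```text
[np.float64(0.5143229833809454), np.float64(-0.011175731575796433), 2, 0, 0] [ 0.4954 -0.0062  1.2938  0.0289 -0.0221]
[[-0.1, -0.6], [-0.5, -0.9], [1.0, -1.5], [0.5, 0.6], [-1.7, -0.4], [-0.0, 0.0], [-0.4, -1.2], [-0.7, 0.8], [-0.8, -2.8], [-0.5, 0.3], [0.9, -1.2], [-1.0, 2.3], [1.0, 0.0], [-0.8, 0.1], [0.7, -0.3], [1.8, -0.3]]
jartop [ 0.58378266 -0.23824377  0.09      ]
mugtop [0.67362072 0.13365384 0.09      ]
scale [[0.758, -0.159, 0.029], [0.574, -0.105, 0.029], [0.613, 0.039, 0.029], [0.8, -0.006, 0.029]]
mug handle [0.60792482 0.16854629 0.05      ]
```

```bash
cat > go.py <<'E'
from h import *
from scipy.spatial.transform import Rotation as Ro
import sys
# target in stand frame: x, y, height of TCP -> moves in tool units
X0,Y0,YAW=np.load('stand.npy')
def go(x,y,z):
    o=get_obs(); w,a,b,c=o['ee_rot']; R=Ro.from_quat([a,b,c,w]); c_,s=np.cos(YAW),np.sin(YAW)
    d=np.array([X0+c_*x-s*y,Y0+s*x+c_*y,z])-o['tcp_pos']
    zs=np.array([-s,c_,0]); zs=zs if zs@R.as_matrix()[:,2]>0 else -zs
    yd=np.array([0,0,-1.]); T=Ro.from_matrix(np.c_[np.cross(yd,zs),yd,zs])
    print('tcp',o['tcp_pos'].round(4),'axes',R.as_matrix().round(3).tolist(),'\nturn units',((R.inv()*T).as_rotvec()/np.radians(60)).round(3),
      'shift units now',(R.inv().apply(d)/.02).round(2),'in final axes',(T.inv().apply(d)/.02).round(2),'t',o['time_s'],'F',o['wrist_force'].round(1),'op',o['opening'].round(3))
if __name__=='__main__': go(*map(float,sys.argv[1:]))
E
python3 -c "
from fit import r;import numpy as np;np.save('stand.npy',r.x[:3])"; python3 go.py 0 0 .23
```

```text
Traceback (most recent call last):
  File "go.py", line 13, in <module>
    if __name__=='__main__': go(*map(float,sys.argv[1:]))
                             ~~^^^^^^^^^^^^^^^^^^^^^^^^^^
  File "go.py", line 12, in go
    'shift units now',(R.inv().apply(d)/.02).round(2),'in final axes',(T.inv().apply(d)/.02).round(2),'t',o['time_s'],'F',o['wrist_force'].round(1),'op',o['opening'].round(3))
                                                                                                                                                         ^^^^^^^^^^^^^^^^^^
AttributeError: 'float' object has no attribute 'round'
```

```bash
sed -i "s/o\['opening'\].round(3)/round(o['opening'],3)/" go.py; python3 go.py 0 0 .23
```

```text
tcp [ 0.2338 -0.633   0.229 ] axes [[-0.938, -0.0, 0.346], [-0.346, 0.001, -0.938], [-0.0, -1.0, -0.001]] 
turn units [ 0.001 -0.898 -0.001] shift units now [-2.313e+01 -2.000e-02 -2.487e+01] in final axes [-33.72  -0.05   4.01] t 0.1 F [ 0.1 -0.7 -0.2] op 0.998
```

Request:
{"api": "carry_out", "payload": {
  "moves": [
    {"translation": [0,0,0],"angular": [0,-0.128,0],"fingers": 0},
    {"translation": [0,0,0],"angular": [0,-0.128,0],"fingers": 0},
    {"translation": [0,0,0],"angular": [0,-0.128,0],"fingers": 0},
    {"translation": [0,0,0],"angular": [0,-0.128,0],"fingers": 0},
    {"translation": [0,0,0],"angular": [0,-0.128,0],"fingers": 0},
    {"translation": [0,0,0],"angular": [0,-0.128,0],"fingers": 0},
    {"translation": [0,0,0],"angular": [0,-0.13,0],"fingers": 0}
  ]
}}

```text
time_s: 0.8
tcp_pos: [0.2338, -0.6331, 0.2292]
ee_rot: [0.428, -0.428, 0.563, -0.563]
wrist_force: [-0.1, -0.3, 0.1]
opening: 1.0
```

Request:
{"api": "carry_out", "payload": {
  "moves": [
    {"translation": [-1,0,0.12],"angular": [0,0,0],"fingers": 0},
    {"translation": [-1,0,0.12],"angular": [0,0,0],"fingers": 0},
    {"translation": [-1,0,0.12],"angular": [0,0,0],"fingers": 0},
    {"translation": [-1,0,0.12],"angular": [0,0,0],"fingers": 0},
    {"translation": [-1,0,0.12],"angular": [0,0,0],"fingers": 0},
    {"translation": [-1,0,0.12],"angular": [0,0,0],"fingers": 0},
    {"translation": [-1,0,0.12],"angular": [0,0,0],"fingers": 0},
    {"translation": [-1,0,0.12],"angular": [0,0,0],"fingers": 0}
  ]
}}

```text
time_s: 1.6
tcp_pos: [0.2966, -0.483, 0.2297]
ee_rot: [-0.426, 0.426, -0.564, 0.564]
wrist_force: [-0.5, 0.3, -0.2]
opening: 0.999
```

Request:
{"api": "carry_out", "payload": {
  "moves": [
    {"translation": [-1,0,0.12],"angular": [0,0,0],"fingers": 0},
    {"translation": [-1,0,0.12],"angular": [0,0,0],"fingers": 0},
    {"translation": [-1,0,0.12],"angular": [0,0,0],"fingers": 0},
    {"translation": [-1,0,0.12],"angular": [0,0,0],"fingers": 0},
    {"translation": [-1,0,0.12],"angular": [0,0,0],"fingers": 0},
    {"translation": [-1,0,0.12],"angular": [0,0,0],"fingers": 0},
    {"translation": [-1,0,0.12],"angular": [0,0,0],"fingers": 0},
    {"translation": [-1,0,0.12],"angular": [0,0,0],"fingers": 0}
  ]
}}

```text
time_s: 2.4
tcp_pos: [0.3586, -0.3343, 0.2297]
ee_rot: [-0.426, 0.426, -0.564, 0.564]
wrist_force: [-0.1, -0.4, -0.4]
opening: 1.002
```

Request:
{"api": "carry_out", "payload": {
  "moves": [
    {"translation": [-1,0,0.12],"angular": [0,0,0],"fingers": 0},
    {"translation": [-1,0,0.12],"angular": [0,0,0],"fingers": 0},
    {"translation": [-1,0,0.12],"angular": [0,0,0],"fingers": 0},
    {"translation": [-1,0,0.12],"angular": [0,0,0],"fingers": 0},
    {"translation": [-1,0,0.12],"angular": [0,0,0],"fingers": 0},
    {"translation": [-1,0,0.12],"angular": [0,0,0],"fingers": 0},
    {"translation": [-1,0,0.12],"angular": [0,0,0],"fingers": 0},
    {"translation": [-1,0,0.12],"angular": [0,0,0],"fingers": 0}
  ]
}}

```text
time_s: 3.2
tcp_pos: [0.4205, -0.1856, 0.2297]
ee_rot: [-0.426, 0.426, -0.564, 0.564]
wrist_force: [0.0, -0.1, -0.0]
opening: 0.999
```

```bash
python3 go.py 0 0 .23; python3 -c "
from h import *
snap('wrist','w1')
x=np.load('stand.npy')
from fit import r,W
for s,k in(((0,-.025,.1),''),((-.105,.018,.118),'m'),((-.105,-.018,.118),'m'),((.105,.018,.118),'m'),((.105,-.018,.118),'m')): print(s,proj('w1',W(r.x,s,k)).round(1))"
```

```text
tcp [ 0.4205 -0.1856  0.2297] axes [[-0.273, 0.0, 0.962], [-0.962, -0.0, -0.273], [0.0, -1.0, 0.0]] 
turn units [-0.  0.  0.] shift units now [-9.65 -0.02  1.16] in final axes [-9.65 -0.02  1.15] t 3.2 F [ 0.  -0.1 -0. ] op 0.999
(0, -0.025, 0.1) [371.3 -23.3]
(-0.105, 0.018, 0.118) [320.8  68.9]
(-0.105, -0.018, 0.118) [362.9  69. ]
(0.105, 0.018, 0.118) [ 322.1 -265.1]
(0.105, -0.018, 0.118) [ 375. -265.]
```

View pics/w1.png

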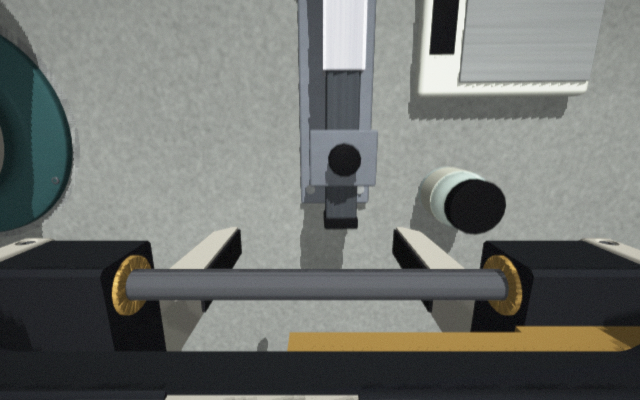

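Request:
{"api": "carry_out", "payload": {
  "moves": [
    {"translation": [-1,0,0.3],"angular": [0,0,0],"fingers": 0},
    {"translation": [-1,0,0.3],"angular": [0,0,0],"fingers": 0},
    {"translation": [-1,0,0.3],"angular": [0,0,0],"fingers": 0},
    {"translation": [-1,0,0.3],"angular": [0,0,0],"fingers": 0},
    {"translation": [-1,0,0],"angular": [0,0,0],"fingers": 0},
    {"translation": [0,0,0],"angular": [0,0,0],"fingers": 0}
  ]
}}

```text
time_s: 3.85
tcp_pos: [0.4709, -0.0956, 0.2296]
ee_rot: [0.427, -0.427, 0.564, -0.564]
wrist_force: [0.0, -0.4, 0.2]
opening: 0.998
```

```bash
python3 go.py 0 0 .23; python3 -c "
from h import *
snap('wrist','w2')
cv2.imwrite('pics/w2c.png',cv2.resize(cv2.imread('pics/w2.png')[0:230,220:460],None,fx=2.5,fy=2.5,interpolation=cv2.INTER_CUBIC))
from fit import r,W
for s,k in(((0,-.025,.1),''),((-.006,-.018,.1),''),((.006,-.018,.1),''),((-.105,.018,.118),'m'),((-.105,-.018,.118),'m'),((.105,.018,.118),'m'),((.105,-.018,.118),'m')): p=proj('w2',W(r.x,s,k));print(s,p.round(1),((p-[220,0])*2.5).round())"
```

```text
tcp [ 0.4709 -0.0956  0.2296] axes [[-0.271, -0.0, 0.963], [-0.963, 0.0, -0.271], [-0.0, -1.0, -0.0]] 
turn units [ 0.     0.002 -0.   ] shift units now [-4.63 -0.02 -0.03] in final axes [-4.63 -0.02 -0.04] t 3.85 F [ 0.  -0.4  0.2] op 0.998
(0, -0.025, 0.1) [341. 101.] [303. 253.]
(-0.006, -0.018, 0.1) [333.4 107.8] [284. 269.]
(0.006, -0.018, 0.1) [333.7  94.2] [284. 236.]
(-0.105, 0.018, 0.118) [294.9 184.7] [187. 462.]
(-0.105, -0.018, 0.118) [333.3 184.8] [283. 462.]
(0.105, 0.018, 0.118) [290.7 -86.4] [ 177. -216.]
(0.105, -0.018, 0.118) [337.9 -86.2] [ 295. -216.]
```

View pics/w2c.png

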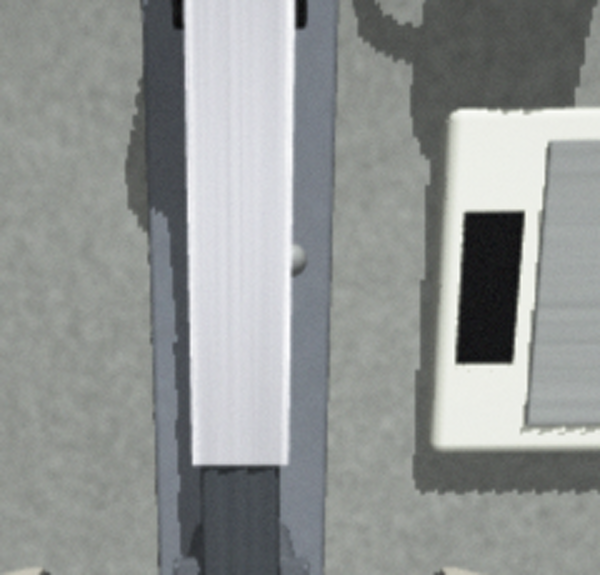

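Request:
{"api": "carry_out", "payload": {
  "moves": [
    {"translation": [-1,0.3,0.055],"angular": [0,0,0],"fingers": 0},
    {"translation": [-1,0.3,0],"angular": [0,0,0],"fingers": 0},
    {"translation": [-1,0.3,0],"angular": [0,0,0],"fingers": 0},
    {"translation": [-1,0.5,0],"angular": [0,0,0],"fingers": 0},
    {"translation": [-0.52,0.6,0],"angular": [0,0,0],"fingers": 0},
    {"translation": [0,1,0],"angular": [0,0,0],"fingers": 0},
    {"translation": [0,1,0],"angular": [0,0,0],"fingers": 0},
    {"translation": [0,1,0],"angular": [0,0,0],"fingers": 0}
  ]
}}

```text
time_s: 4.7
tcp_pos: [0.4962, -0.0114, 0.1285]
ee_rot: [-0.426, 0.426, -0.564, 0.564]
wrist_force: [-0.4, -0.1, -1.0]
opening: 0.996
```

Request:
{"api": "carry_out", "payload": {
  "moves": [
    {"translation": [0,1,0],"angular": [0,0,0],"fingers": 0.2},
    {"translation": [0,0.88,0],"angular": [0,0,0],"fingers": 0.3},
    {"translation": [0,0,0],"angular": [0,0,0],"fingers": 0.3},
    {"translation": [0,0,0],"angular": [0,0,0],"fingers": 0.3}
  ]
}}

```text
time_s: 5.1
tcp_pos: [0.4964, -0.0113, 0.0923]
ee_rot: [0.426, -0.426, 0.564, -0.564]
wrist_force: [-0.8, 0.1, 0.8]
opening: 0.722
```

```bash
python3 go.py -.0022 -.0019 .092; python3 -c "
from h import *
snap('wrist','w3');snap('scene','s3');snap('side','t3')
ims=[cv2.resize(cv2.imread('pics/w3.png')[100:400,120:520],(400,300)),cv2.resize(cv2.imread('pics/s3.png')[130:270,300:487],(400,300))]
cv2.imwrite('pics/m3.png',np.hstack(ims))"
```

```text
tcp [ 0.4964 -0.0113  0.0923] axes [[-0.273, -0.0, 0.962], [-0.962, -0.0, -0.273], [0.0, -1.0, -0.0]] 
turn units [0. 0. 0.] shift units now [-0.12  0.02 -0.02] in final axes [-0.12  0.02 -0.02] t 5.1 F [-0.8  0.1  0.8] op 0.722
```

View pics/m3.png

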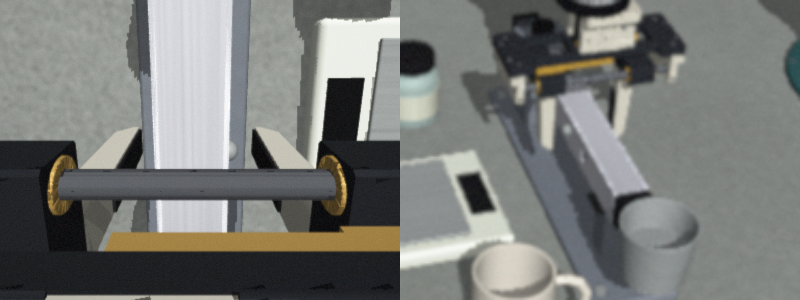

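```bash
python3 -c "
from h import *
o=get_obs();t=o['tcp_pos'];ca,sa=np.cos(np.load('stand.npy')[2]),np.sin(np.load('stand.npy')[2])
ex=np.array([ca,sa,0]);ey=np.array([-sa,ca,0]);ez=np.array([0,0,1.])
P=lambda x,y,z:t+ex*x+ey*y+ez*z
for n,p in {'grasp':P(0,0,.008),'btn if at 0':P(0,-.025,.008),'btn +5':P(.005,-.025,.008),'btn +10':P(.01,-.025,.008),'hole+50':P(.05,-.018,.008),'tip in +x':P(.0075,-.0335,-.011),'tip in -x':P(-.0075,-.0335,-.011),'tip out +x':P(.0075,-.05,-.011)}.items():
  w=proj('w3',p)-[120,100]; s=(proj('s3',p)-[300,130])*[400/187,300/140]+[400,0]; print(n,w.round(),s.round(), proj('s3',p).round(1))
d=np.hstack([cv2.resize(cv2.imread('pics/w3.png')[180:330,270:420],(400,400),interpolation=cv2.INTER_CUBIC),cv2.resize(cv2.imread('pics/s3.png')[150:230,350:430],(400,400),interpolation=cv2.INTER_CUBIC)])
cv2.imwrite('pics/m4.png',d)"
```

```text
grasp [195. 154.] [580. 123.] [384.3 187.4]
btn if at 0 [241. 154.] [558. 126.] [374.  188.9]
btn +5 [241. 146.] [560. 129.] [374.7 190.2]
btn +10 [241. 137.] [561. 132.] [375.4 191.4]
hole+50 [231.  63.] [580. 153.] [384.  201.4]
tip in +x [251. 130.] [552. 146.] [371.  197.9]
tip in -x [249. 153.] [548. 137.] [369.  194.2]
tip out +x [278. 130.] [537. 148.] [364.2 199. ]
```

View pics/m4.png

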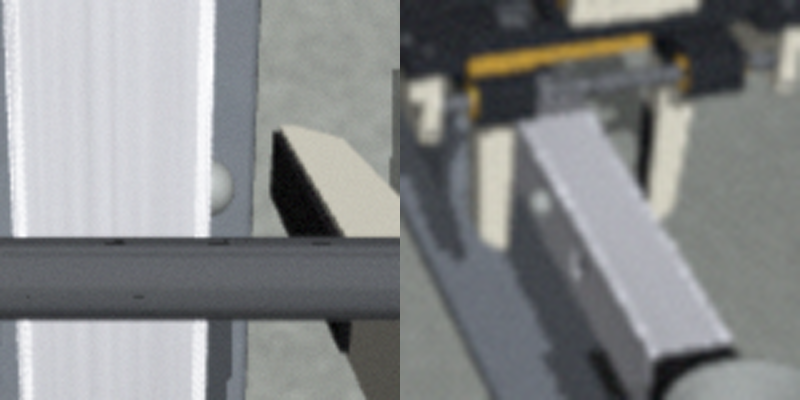

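Request:
{"api": "carry_out", "payload": {
  "moves": [
    {"translation": [-0.1,0,-0.1],"angular": [0,0,0],"fingers": 0.4},
    {"translation": [0,0,0],"angular": [0,0,0],"fingers": 0.6},
    {"translation": [0,0,0],"angular": [0,0,0],"fingers": 1},
    {"translation": [0,0,0],"angular": [0,0,0],"fingers": 1},
    {"translation": [0,0,0],"angular": [0,0,0],"fingers": 1},
    {"translation": [0,0,0],"angular": [0,0,0],"fingers": 1}
  ],
  "force": 25
}}

```text
time_s: 5.85
tcp_pos: [0.4946, -0.0082, 0.0923]
ee_rot: [0.426, -0.427, 0.565, -0.564]
wrist_force: [-6.4, 3.2, 6.0]
opening: 0.388
```

Request:
{"api": "carry_out", "payload": {
  "moves": [
    {"translation": [-0.15,0,0],"angular": [0,0,0],"fingers": 1},
    {"translation": [-0.15,0,0],"angular": [0,0,0],"fingers": 1},
    {"translation": [-0.2,0,0],"angular": [0,0,0],"fingers": 1},
    {"translation": [-0.2,0,0],"angular": [0,0,0],"fingers": 1},
    {"translation": [-0.2,0,0],"angular": [0,0,0],"fingers": 1},
    {"translation": [0,0,0],"angular": [0,0,0],"fingers": 1}
  ]
}}

```text
time_s: 6.45
tcp_pos: [0.4995, 0.0094, 0.0923]
ee_rot: [0.426, -0.427, 0.565, -0.564]
wrist_force: [-7.7, 3.5, 6.9]
opening: 0.385
```

```bash
cat > cup.py <<'E'
from h import *
import sys
f=sys.argv[1]; X0,Y0,YAW=np.load('stand.npy')
for cam_,ref,box in(('scene','a',(400,222,440,268)),('side','b',(303,240,346,288))):
    snap(cam_,f+cam_); x0,y0,x1,y1=box
    A=cv2.imread('pics/'+ref+'.png');B=cv2.imread('pics/'+f+cam_+'.png')
    R=cv2.matchTemplate(B[y0-20:y1+50,x0-50:x1+50],A[y0:y1,x0:x1],cv2.TM_CCOEFF_NORMED); _,v,_,l=cv2.minMaxLoc(R)
    d=np.array(l)-[50,20]
    c=np.array([(x0+x1)/2,(y0+y1)/2]); P=onz(ref,*c,.1);Q=onz(ref,*(c+d),.1)
    print(cam_,round(v,2),d,'along mm',((Q-P)@[np.cos(YAW),np.sin(YAW),0]*1e3).round(1))
E
python3 cup.py g1
```

```text
scene 0.98 [3 6] along mm 18.0
side 0.96 [-4  6] along mm 17.6
```

Request:
{"api": "carry_out", "payload": {
  "moves": [
    {"translation": [-0.25,0,0],"angular": [0,0,0],"fingers": 1},
    {"translation": [-0.25,0,0],"angular": [0,0,0],"fingers": 1},
    {"translation": [-0.25,0,0],"angular": [0,0,0],"fingers": 1},
    {"translation": [-0.25,0,0],"angular": [0,0,0],"fingers": 1},
    {"translation": [-0.2,0,0],"angular": [0,0,0],"fingers": 1},
    {"translation": [-0.1,0,0],"angular": [0,0,0],"fingers": 1},
    {"translation": [0,0,0],"angular": [0,0,0],"fingers": 1}
  ]
}}

```text
time_s: 7.25
tcp_pos: [0.5067, 0.035, 0.0923]
ee_rot: [0.426, -0.426, 0.565, -0.563]
wrist_force: [-5.6, 15.0, 6.1]
opening: 0.383
```

Request:
{"api": "carry_out", "payload": {
  "moves": [
    {"translation": [-0.05,0,0],"angular": [0,0,0],"fingers": 1},
    {"translation": [-0.05,0,0],"angular": [0,0,0],"fingers": 1},
    {"translation": [-0.05,0,0],"angular": [0,0,0],"fingers": 1},
    {"translation": [-0.05,0,0],"angular": [0,0,0],"fingers": 1},
    {"translation": [0,0,0],"angular": [0,0,0],"fingers": 1}
  ]
}}

```text
time_s: 7.75
tcp_pos: [0.5076, 0.0382, 0.0923]
ee_rot: [0.426, -0.427, 0.565, -0.564]
wrist_force: [-9.0, 3.2, 7.5]
opening: 0.386
```

```bash
python3 cup.py g2; python3 go.py 0 0 .092
```

```text
scene 0.96 [ 9 16] along mm 47.4
side 0.84 [-11  16] along mm 46.2
tcp [0.5076 0.0382 0.0923] axes [[-0.273, -0.002, 0.962], [-0.962, 0.001, -0.273], [-0.0, -1.0, -0.002]] 
turn units [ 0.002  0.001 -0.   ] shift units now [2.3  0.01 0.02] in final axes [2.3  0.01 0.02] t 7.85 F [-8.8  2.5  8.1] op 0.386
```

Request:
{"api": "carry_out", "payload": {
  "moves": [
    {"translation": [-0.04,0,0],"angular": [0,0,0],"fingers": 1},
    {"translation": [-0.04,0,0],"angular": [0,0,0],"fingers": 1},
    {"translation": [0,0,0],"angular": [0,0,0],"fingers": 1},
    {"translation": [0,0,0],"angular": [0,0,0],"fingers": 1}
  ]
}}

```text
time_s: 8.25
tcp_pos: [0.5079, 0.0395, 0.0923]
ee_rot: [0.426, -0.427, 0.565, -0.564]
wrist_force: [-9.7, 2.8, 7.6]
opening: 0.384
```

```bash
python3 cup.py g3; python3 go.py 0 0 .092
python3 - <<'E'
import cv2,numpy as np
cv2.imwrite('pics/v3.png',np.hstack([cv2.resize(cv2.imread('pics/'+n+'.png')[150:250,350:430],(400,500),interpolation=cv2.INTER_CUBIC) for n in('a','g3scene')]))
E
```

```text
scene 0.95 [ 9 17] along mm 50.0
side 0.83 [-11  17] along mm 48.3
tcp [0.5079 0.0395 0.0923] axes [[-0.273, -0.002, 0.962], [-0.962, 0.0, -0.273], [0.0, -1.0, -0.002]] 
turn units [0.002 0.001 0.   ] shift units now [2.37 0.01 0.02] in final axes [2.37 0.01 0.03] t 8.35 F [-9.8  1.   8.2] op 0.383
```

View pics/v3.png

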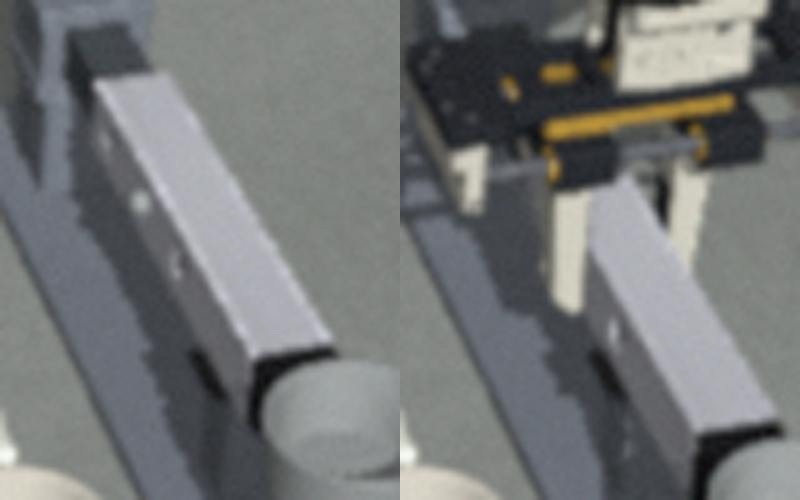

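Request:
{"api": "carry_out", "payload": {
  "moves": [
    {"translation": [-0.05,0,0],"angular": [0,0,0],"fingers": 1},
    {"translation": [0,0,0],"angular": [0,0,0],"fingers": 1}
  ]
}}

```text
time_s: 8.55
tcp_pos: [0.5082, 0.0405, 0.0923]
ee_rot: [0.426, -0.427, 0.565, -0.564]
wrist_force: [-9.9, 1.3, 8.0]
opening: 0.385
```

Request:
{"api": "carry_out", "payload": {
  "moves": [
    {"translation": [-0.05,0,0],"angular": [0,0,0],"fingers": 1},
    {"translation": [0,0,0],"angular": [0,0,0],"fingers": 1}
  ]
}}

```text
time_s: 8.75
tcp_pos: [0.5084, 0.0414, 0.0923]
ee_rot: [0.426, -0.427, 0.565, -0.564]
wrist_force: [-10.4, 1.2, 8.5]
opening: 0.38
```

Request:
{"api": "carry_out", "payload": {
  "moves": [
    {"translation": [-0.04,0,0],"angular": [0,0,0],"fingers": 1},
    {"translation": [0,0,0],"angular": [0,0,0],"fingers": 1}
  ]
}}

```text
time_s: 8.95
tcp_pos: [0.5085, 0.0417, 0.0923]
ee_rot: [0.425, -0.427, 0.564, -0.564]
wrist_force: [-13.5, -4.8, 8.9]
opening: 0.385
```

```bash
python3 cup.py g4; python3 go.py 0 0 .092
python3 - <<'E'
from h import *
# subpixel shift of tube/cup edge between frames
for c,b in(('scene',(405,225,450,290)),('side',(285,245,345,300))):
    x0,y0,x1,y1=b; g=lambda n:cv2.cvtColor(cv2.imread(f'pics/{n}{c}.png')[y0:y1,x0:x1],cv2.COLOR_BGR2GRAY).astype(np.float32)
    for k in('g2','g3','g4'): print(c,k,np.round(cv2.phaseCorrelate(g('g2'),g(k),cv2.createHanningWindow((x1-x0,y1-y0),cv2.CV_32F)),2))
E
```

```text
scene 0.95 [10 17] along mm 50.4
side 0.83 [-12  18] along mm 51.3
tcp [0.5085 0.0417 0.0923] axes [[-0.273, -0.002, 0.962], [-0.962, -0.001, -0.273], [0.001, -1.0, -0.002]] 
turn units [0.002 0.    0.001] shift units now [2.48 0.02 0.02] in final axes [2.48 0.01 0.03] t 9.05 F [-12.7  -4.1   9.5] op 0.384Traceback (most recent call last):
  File "<stdin>", line 5, in <module>
    return _wrapfunc(a, 'round', decimals=decimals, out=out)
    return _wrapit(obj, method, *args, **kwds)
    conv = _array_converter(obj)
ValueError: setting an array element with a sequence. The requested array has an inhomogeneous shape after 1 dimensions. The detected shape was (2,) + inhomogeneous part.
```

Request:
{"api": "carry_out", "payload": {
  "moves": [
    {"translation": [0.06,0,0],"angular": [0,0,0],"fingers": 1},
    {"translation": [0.04,0,0],"angular": [0,0,0],"fingers": 1},
    {"translation": [0,0,0],"angular": [0,0,0],"fingers": 1},
    {"translation": [0,0,0],"angular": [0,0,0],"fingers": 0.3},
    {"translation": [0,0,0],"angular": [0,0,0],"fingers": 0},
    {"translation": [0,0,0],"angular": [0,0,0],"fingers": 0},
    {"translation": [0,0,0],"angular": [0,0,0],"fingers": 0}
  ]
}}

```text
time_s: 9.75
tcp_pos: [0.5089, 0.04, 0.092]
ee_rot: [0.426, -0.426, 0.564, -0.564]
wrist_force: [0.6, -0.0, 0.6]
opening: 0.679
```

Request:
{"api": "carry_out", "payload": {
  "moves": [
    {"translation": [0,-0.5,0],"angular": [0,0,0],"fingers": 0},
    {"translation": [0,-1,0],"angular": [0,0,0],"fingers": 0},
    {"translation": [0,-1,0],"angular": [0,0,0],"fingers": 0},
    {"translation": [0,-1,0],"angular": [0,0,0],"fingers": 0},
    {"translation": [0,-1,0],"angular": [0,0,0],"fingers": 0},
    {"translation": [0,-1,0],"angular": [0,0,0],"fingers": 0},
    {"translation": [0,-1,0],"angular": [0,0,0],"fingers": 0},
    {"translation": [0,-0.5,0],"angular": [0,0,0],"fingers": 0}
  ]
}}

```text
time_s: 10.55
tcp_pos: [0.5092, 0.0401, 0.2346]
ee_rot: [-0.427, 0.426, -0.564, 0.565]
wrist_force: [0.1, -0.3, 0.6]
opening: 1.0
```

Request:
{"api": "carry_out", "payload": {
  "moves": [
    {"translation": [1,0,0],"angular": [0,0,0],"fingers": 0},
    {"translation": [1,0,0],"angular": [0,0,0],"fingers": 0},
    {"translation": [1,0,0],"angular": [0,0,0],"fingers": 0},
    {"translation": [1,0,0],"angular": [0,0,0],"fingers": 0},
    {"translation": [1,0,0],"angular": [0,0,0],"fingers": 0},
    {"translation": [1,0,0],"angular": [0,0,0],"fingers": 0},
    {"translation": [1,0,0],"angular": [0,0,0],"fingers": 0},
    {"translation": [0,0,0],"angular": [0,0,0],"fingers": 0}
  ]
}}

```text
time_s: 11.35
tcp_pos: [0.4701, -0.0961, 0.2321]
ee_rot: [-0.426, 0.426, -0.564, 0.565]
wrist_force: [-0.7, 0.2, -0.4]
opening: 0.998
```

```bash
python3 cup.py g5; python3 go.py 0 0 .23
python3 - <<'E'
from h import *
snap('wrist','w5')
r=lambda n,a,b,c,d:cv2.resize(cv2.imread('pics/'+n+'.png')[a:b,c:d],(400,500),interpolation=cv2.INTER_CUBIC)
cv2.imwrite('pics/v5.png',np.hstack([r('w5',0,250,240,440),r('g5scene',150,250,350,430)]))
E
```

```text
scene 0.95 [ 9 17] along mm 50.0
side 0.82 [-12  17] along mm 49.2
tcp [ 0.4706 -0.0946  0.2321] axes [[-0.274, 0.0, 0.962], [-0.962, 0.0, -0.274], [-0.0, -1.0, -0.0]] 
turn units [ 0.    -0.001 -0.   ] shift units now [-4.59  0.1  -0.02] in final axes [-4.59  0.1  -0.01] t 11.45 F [ 0.2 -0.  -0.4] op 1.002
```

View pics/v5.png

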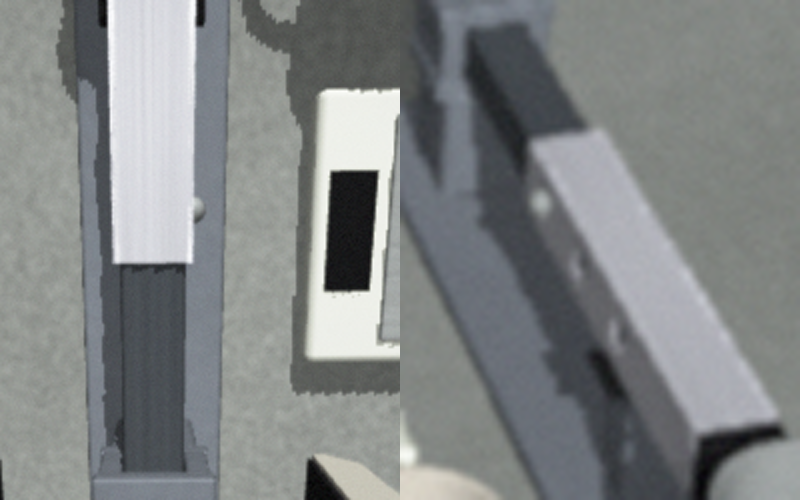

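Run:
```python
from h import *
A=cv2.imread('pics/a.png');B=cv2.imread('pics/g5scene.png')
for n,(x0,y0,x1,y1) in dict(scale=(256,200,335,258),mug=(330,245,372,302),jar=(288,148,322,190)).items():
    R=cv2.matchTemplate(B[y0-5:y1+5,x0-5:x1+5],A[y0:y1,x0:x1],cv2.TM_CCOEFF_NORMED);_,v,_,l=cv2.minMaxLoc(R);print(n,round(v,3),np.array(l)-5)
print(job_done())
```

```text
scale 0.999 [0 0]
mug 0.999 [0 0]
jar 0.999 [0 0]
the job is handed in; nothing more can be done
None
```

The pole is now one hole longer, the button is out of the next hole, and the job is handed in. It took about 11.5 s of robot time.

I pinched the tube across the button at 25 N. The opening read 36 mm, so the button was flush. I slid the tube away from the clamp until it locked at about 51.5 mm of tool travel, where an opposing force of about 8 N built up. I then backed off to the middle of the play, opened the gripper and moved clear.

**Last checks:**
- **Slide:** the cup shift measured 50.0 mm in the scene camera and 49.2 mm in the side camera. They agree to within the roughly 2 mm that one pixel covers.
- **Button:** in the last wrist and scene pictures it stands out of the hole nearest the clamp. Read off the wrist picture, it protrudes as far as it did at the start.
- **Scale, mug and jar:** no pixel shift in the scene image.
- **Robot:** the wrist force is near zero, so the arm touches nothing.

**Disagreement:** the first two-camera position for the cradle disagreed with the wrist camera by about 2 mm. I aligned the jaws using the wrist picture, and the pinch and slide then worked first time.

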